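# Fit the locking handle onto the board test fixture

### The job

Fit the red winged handle onto the square brass spindle of the board test fixture: all the way down, with its wings lying along the white line on the fixture's deck (either way round), and let go. The black handle and the blue knob belong to other machines: leave them where they are.

Things in the scene. Friction and masses are not known exactly. Their poses are not given: they have to be found in the camera images.
- red_handle_mid (a point): Loose red handle, upright on the blue mat (top at z = 3 mm). Point: centre of its square hub, 23 mm above the underside; z up, x along the wings. Hub 38 x 38 mm, 46 high, with a 22 x 22 mm square bore right through, sides parallel to x and y. Wings 18 mm wide reach 63 mm either side along x, 26 to 44 mm above the underside. Grip the two bare flat hub faces, 38 mm apart along y. 0.11 to 0.23 kg.
- spindle (a point): Foot of the fixed upright square brass spindle, on its axis at deck level (fully down, the handle rests on the deck, its centre 23 mm above here). z up; x along the white line on the deck; sides parallel to x, y. 18 mm square up to 26 mm, then tapering to 6 mm at 40 mm. Deck clear 55 mm to -x, 80 mm to either side and 70 mm to +x, where a green board with parts up to 20 mm high begins.
- black_handle_mid (a point): Bystander: loose black handle, the same wings but a round hub 38 mm across with a small round bore. Point: centre of the hub, 23 mm above the underside; z up, x along the wings.
- blue_knob_mid (a point): Bystander: loose round blue knob, 46 mm across, 34 mm high. Point: its centre, 17 mm above the underside; z up.
There are look-alikes about, which are no part of the job. There is more than one size of the part that bears red_handle_mid; the job needs the largest.

How it is judged:
By the outcome, as a careful person would: the job done as asked, in the order asked, and still so for the second after the job is handed in, with the robot touching nothing.
It also fails if it takes over 38 s, if anything falls off the work surface, if the arm or the gripper's body presses on something with over 40 N, if the wrist force passes 120 N, or if a joint passes its speed limit or range.

### The arm

A 6-joint arm with a two-finger parallel gripper is mounted at the origin on the work surface. World frame = base frame: x ahead of the robot, y to its left, z up, the work surface at z = 0. Lengths are in m, angles in rad, forces in N, time in s.
With the tool pointing down it reaches from about 0.35 to 0.975 m from the base axis. Payload 4.9 kg.
Tool frame: the origin (TCP) lies midway between the tips of the shut fingers; the grasp point (between the pads) lies 19 mm behind it; z points along the fingers, y is the line along which they close (so a half turn about z gives the same grasp; the last joint's range is limited). The gripper opens to 85 mm and grips with 20 to 120 N. Pads are 22 mm wide; open, the fingers measure 114 mm over their backs; the gripper's body (76 mm by 85 mm) begins 54 mm behind the grasp point. The pads swing forward as they close: fully open they stand 13 mm farther back than shut.
Start: joints at [-1.256, 0.053, 1.613, -0, 1.476, -0.119], TCP at [0.263, -0.567, 0.231] pointing down, gripper open.
Joint ranges: [-3.01, 3.01], [-1.01, 2.22], [0.06, 2.58], [-1.02, 4.17], [0.09, 2.62], [-3.14, 3.14]. Speed limits (rad/s): [2.57, 2.57, 3.14, 3.14, 3.14, 3.14].

### API

Orientations are given as a rotation vector (axis times angle).
In Python, from station import telemetry, optics, ctrl gives the robot as it stands.
- The arm moves only by the shell command python3 -m pendant 'ROWS' [FORCE]. ROWS is JSON, one flat list of numbers, 7 for each row, row after row: the turn, a rotation vector about the tool's x, y, z as a fraction of full scale, then the shift along the tool's x, y, z as a fraction of full scale, then the opening, from 0 (shut) to 1 (fully open). In form: [ax, ay, az, tx, ty, tz, fingers, ax, ay, az, tx, ty, tz, fingers, ...]. A call has 1 to 12 rows; each row is the pose to reach, as a shift and turn from the pose commanded when the call began, along the tool's axes at that moment; what a row does not reach only later rows make up. Full scale, the value 1, is 300 mm for a shift and 30 degrees for a turn. A row lasts 1/8 s, in which the tool goes at most 62.5 mm and 10.7 degrees, less where a joint would pass 70% of its speed; a pose out of reach is approached as far as the arm can. A call with a number of a shift or a turn outside -1 to 1 is refused whole. A call with a gripper value outside its range is refused whole. The fingers move at their own pace and stop on an object; FORCE is the grip in N (left out, the last holds). Time passes only in rows, so rows that repeat a pose let the fingers close. It gives the time, the measured TCP pose, the force, the opening and the grip force at its end, in the units of the state.
- telemetry.get_obs(): the state, without advancing time (a new reading comes with each control period).
- optics.get_image(name): name is "scene" or "top" or "wrist"; returns a dict with "image" (420x560x3 uint8, red, green, blue), "depth" (420x560 float32, m along the optical axis (not along the pixel's ray), 0 where there is no reading), "fx", "fy", "cx", "cy" (pixels), "dist_coeffs" ([k1, k2, p1, p2, k3] as OpenCV has them; the pictures are not rectified), "rvec" (rotation vector, rad) and "tvec" (3), from world to camera coordinates, as OpenCV has them. Camera axes: x right, y down, z forward; pixel columns grow to the right and rows downward; lengths in m; the calibration is good to about 2 mm. A picture is of the moment at which its call begins.
- ctrl.finish_job(): hands the job in; it is judged then, once.
The state is a dict: "t": time; "q": joint angles; "dq": joint speeds; "effort": joint torques, N m; "tool_pos": TCP position; "tool_rot": TCP orientation; "contact_force": force on the tool from outside, world axes, zero at the start; "wrist_torque": the same for the moment, N m; "opening": finger opening in m; "grip_force": force on a finger pad.
Only numpy, scipy, OpenCV 4.12 (cv2) and the standard library are available. Lean on these libraries where they do the work, as an engineer would, in place of code of your own. Each camera call takes 0.05 s, during which the arm holds its last target. There are 200 camera calls.

## Working session

There is one attempt and no reset: what is moved stays moved. The work goes in short steps, Python scripts to look and compute and a shell command to move; the robot and the scene stay as the last step left them, time stands still between calls to the robot, and variables do not carry over. Pictures are saved under pics/ and viewed, at most 10 in all, crops included, and the job is handed in when it is done.

```bash
mkdir -p pics; ls; cat > h.py <<'E'
import numpy as np, cv2
from station import telemetry, optics, ctrl
def grab(n):
    d=optics.get_image(n); d['K']=np.array([[d['fx'],0,d['cx']],[0,d['fy'],d['cy']],[0,0,1.]])
    d['R']=cv2.Rodrigues(np.array(d['rvec'],float))[0]; d['t']=np.array(d['tvec'],float); d['D']=np.array(d['dist_coeffs'],float); return d
def ray(d,uv):
    p=cv2.undistortPoints(np.array(uv,float).reshape(-1,1,2),d['K'],d['D']).reshape(-1,2)
    v=np.c_[p,np.ones(len(p))]; return -d['R'].T@d['t'], v@d['R'], v
def onplane(d,uv,z):
    c,v,_=ray(d,uv); return c+v*((z-c[2])/v[:,2])[:,None]
def cloud(d):
    h,w=d['depth'].shape; uu,vv=np.meshgrid(np.arange(w),np.arange(h))
    _,_,v=ray(d,np.c_[uu.ravel(),vv.ravel()])
    P=(v*d['depth'].reshape(-1,1)-d['t'])@d['R']; P[d['depth'].ravel()==0]=np.nan
    return P.reshape(h,w,3)
def save(n,im): cv2.imwrite('pics/'+n,cv2.cvtColor(im,cv2.COLOR_RGB2BGR))
E
python3 - <<'E'
from h import *
import pickle
for n in('top','scene'):
    d=grab(n); save(n+'0.png',d['image']); pickle.dump(d,open(n+'0.pkl','wb')); print(n,-d['R'].T@d['t'],d['R'][2])
print(telemetry.get_obs())
E
```

```text
pics
top [0.41239615 0.00133372 0.86592941] [ 0.0873957  -0.03408756 -0.99559029]
scene [ 1.01642819 -0.5515324   0.56201298] [-0.57952528  0.59846421 -0.55316457]
{'t': 0.1, 'q': array([-1.25604354e+00,  5.33242949e-02,  1.61415435e+00,  5.29287987e-06,
        1.47600473e+00, -1.18985077e-01]), 'dq': array([ 1.23231697e-04,  3.53662302e-05, -1.46960018e-03,  7.67508782e-04,
       -1.47365424e-04,  6.49507032e-04]), 'effort': array([ 2.81880975e-04, -3.94905710e+01, -3.71361601e+01, -1.21551388e-04,
        3.89425404e-03,  1.00727542e-05]), 'tool_pos': array([ 0.26250032, -0.56658111,  0.23016662]), 'tool_rot': array([-3.06616591e+00, -6.75580007e-01,  2.81839669e-04]), 'contact_force': array([-0.23214569, -0.87562737,  0.24193255]), 'wrist_torque': array([ 0.05064889,  0.03447733, -0.03276541]), 'grip_force': 0.0, 'opening': 0.0853507850040069}
```

View pics/top0.png

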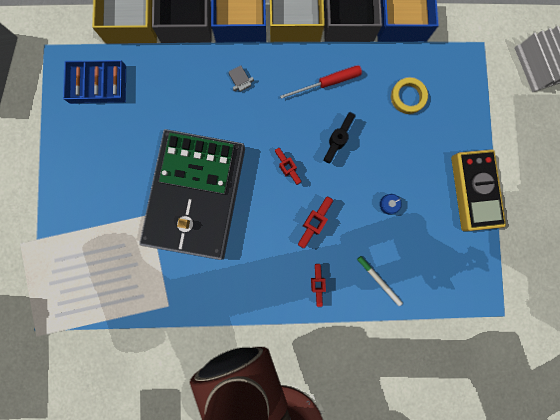

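View pics/scene0.png

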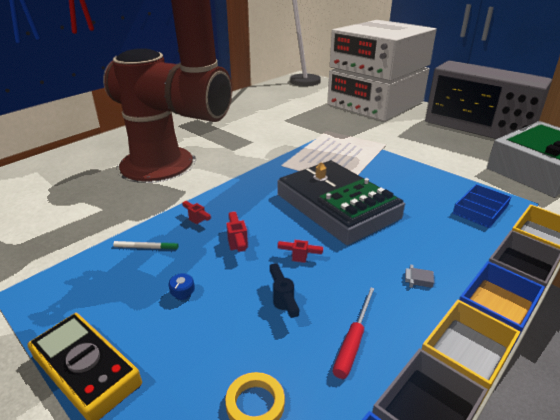

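The top view shows three red winged handles, at (287,166), (316,222) and (318,285). The spindle is at (185,224) with the white line through it. I'll measure the candidates' spans next and enlarge a crop to confirm.

```bash
python3 - <<'E'
from h import *
import pickle
d=pickle.load(open('top0.pkl','rb')); P=cloud(d); im=d['image']
hsv=cv2.cvtColor(im,cv2.COLOR_RGB2HSV); H,S,V=cv2.split(hsv)
m=(((H<8)|(H>172))&(S>130)&(V>60)).astype(np.uint8)
n,l,st,c=cv2.connectedComponentsWithStats(m)
for i in range(1,n):
    if st[i,4]<150 or c[i][1]>320: continue
    q=P[l==i]; q=q[np.isfinite(q[:,2])]; zt=np.percentile(q[:,2],95)
    q2=q[q[:,2]>zt-.008]
    r=cv2.minAreaRect((q2[:,:2]*1000).astype(np.float32))
    v,u=np.nonzero(l==i); r2=cv2.minAreaRect((onplane(d,np.c_[u,v],zt-.003)[:,:2]*1000).astype(np.float32))
    print(c[i].round(),st[i,4],'ztop',zt.round(4),'rect',np.round(r[0],1),np.round(r[1],1),round(r[2],1),'|',np.round(r2[0],1),np.round(r2[1],1),round(r2[2],1))
# deck
dk=P[200:250,150:235]; g=im[200:250,150:235].astype(int)
dark=(g.max(2)<80)&(abs(dk[...,2]-.05)<.06); 
zz=np.nanmedian(dk[dark][:,2]); print('deck z',zz)
wm=((S<50)&(V>150)).astype(np.uint8); wm[:195]=0;wm[255:]=0;wm[:,:170]=0;wm[:,205:]=0
v,u=np.nonzero(wm); W=onplane(d,np.c_[u,v],zz)
print(np.c_[u,v].min(0),np.c_[u,v].max(0))
print('line',cv2.fitLine(W[:,:2].astype(np.float32),cv2.DIST_HUBER,0,1e-4,1e-4).ravel(), 'rect',cv2.minAreaRect((W[:,:2]*1000).astype(np.float32)))
sp=P[205:245,168:205].reshape(-1,3); sp=sp[np.isfinite(sp[:,2])&(sp[:,2]>zz+.02)]
print('spindle',len(sp),sp.mean(0),sp.max(0),sp.min(0))
a=cv2.resize(im[140:310,260:380],None,fx=3.3,fy=3.3,interpolation=cv2.INTER_CUBIC); b=cv2.resize(im[190:260,145:215],(400,400),interpolation=cv2.INTER_CUBIC)
o=np.zeros((a.shape[0],a.shape[1]+400,3),np.uint8); o[:,:a.shape[1]]=a; o[:400,a.shape[1]:]=b; save('crop.png',o); print(o.shape)
E
```

```text
[340.  76.] 429 ztop 0.0301 rect [ 805.6 -165.7] [21.8 96.6] 18.5 | [ 802.7 -164.6] [ 24.9 101.5] 18.6
[287. 166.] 295 ztop 0.0389 rect [592.5 -37.4] [91.4 28.1] 31.9 | [591.4 -36.1] [91.4 31.2] 32.1
[315. 222.] 555 ztop 0.0501 rect [464.8 -94. ] [ 37.8 124.2] 57.1 | [464.9 -93.2] [ 39.5 123.8] 57.2
[318. 285.] 316 ztop 0.0384 rect [327.7 -97.7] [90.9 28.1] 0.5 | [327.8 -96.5] [30.6 90.3] 88.3
deck z 0.05303862291718377
[177 199] [190 248]
line [ 0.9805231  -0.1964037   0.46529445  0.18783544] rect ((466.9873962402344, 189.49037170410156), (27.628236770629883, 104.5064697265625), 89.85679626464844)
spindle 82 [0.46533474 0.18483475 0.08509778] [0.47433859 0.1965577  0.09606507] [0.45588666 0.17671368 0.07317137]
(561, 796, 3)
```

View pics/crop.png

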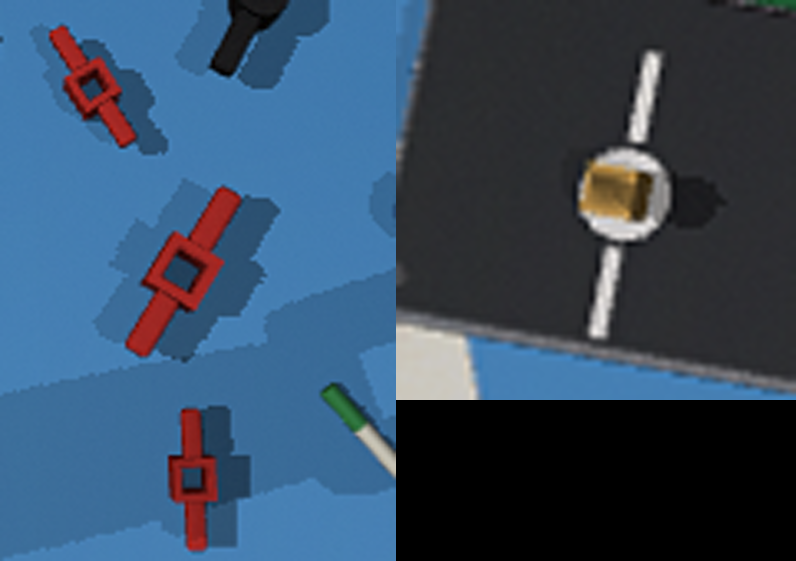

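The two small red handles, at (287,166) and (318,285), span about 91 mm and are about 36 mm tall. The one at (316,222) spans 124 mm with a 38 mm hub and its top at about 50 mm, so it is the 126 mm full-size part. The crop confirms it has a square bore, and it is my target. I'm moving over it now.

```bash
cat >> h.py <<'E'
from scipy.spatial.transform import Rotation as Ro
def need(pos,yaw):  # target TCP pos, tool x heading (deg), pointing down -> az.. fractions
    o=telemetry.get_obs(); R=Ro.from_rotvec(o['tool_rot'])
    T=Ro.from_euler('z',yaw,degrees=True)*Ro.from_rotvec([np.pi,0,0])
    a=(R.inv()*T).as_rotvec(degrees=True)/30; t=R.inv().apply(np.array(pos)-o['tool_pos'])/.3
    print('turn',a.round(3),'shift',t.round(3),'t',o['t'],'pos',o['tool_pos'].round(4),'heading',np.degrees(np.arctan2(*R.as_matrix()[[1,0],0])).round(2))
E
python3 -m pendant '[0,0,0.963,0.64,-0.573,0,1, 0,0,0.963,0.64,-0.573,0,1, 0,0,0.963,0.64,-0.573,0,1, 0,0,0.963,0.64,-0.573,0,1, 0,0,0.963,0.64,-0.573,0,1, 0,0,0.963,0.64,-0.573,0,1]' 50
python3 -c "from h import *;need([.4649,-.0935,.2],-32.9)"
```

```text
t: 0.85
tool_pos: [0.3647, -0.3302, 0.2311]
tool_rot: [3.139, -0.109, -0.001]
contact_force: [0.1, -0.5, 0.1]
opening: 0.0853
grip_force: 0.0
turn [0.001 0.    0.964] shift [ 0.279 -0.81   0.103] t 0.85 pos [ 0.3647 -0.3302  0.2311] heading -3.97
```

```bash

python3 -m pendant '[0,0,0.964,0.279,-0.81,0.103,1, 0,0,0.964,0.279,-0.81,0.103,1, 0,0,0.964,0.279,-0.81,0.103,1, 0,0,0.964,0.279,-0.81,0.103,1, 0,0,0.964,0.279,-0.81,0.103,1, 0,0,0.964,0.279,-0.81,0.103,1,0,0,0.964,0.279,-0.81,0.103,1]' 50
python3 - <<'E'
from h import *
import pickle
d=grab('wrist'); save('w1.png',d['image']); pickle.dump(d,open('w1.pkl','wb'))
print('cam',-d['R'].T@d['t'],d['R'])
im=d['image'];P=cloud(d)
H,S,V=cv2.split(cv2.cvtColor(im,cv2.COLOR_RGB2HSV))
m=(((H<8)|(H>172))&(S>130)&(V>60)).astype(np.uint8)
n,l,st,c=cv2.connectedComponentsWithStats(m)
for i in range(1,n):
    if st[i,4]<1000: continue
    v,u=np.nonzero(l==i); q=P[l==i]; q2=q[q[:,2]>.043]; zt=np.nanpercentile(q[:,2],95)
    print(c[i],st[i],zt)
    if len(q2)>50: print(cv2.minAreaRect((q2[:,:2]*1000).astype(np.float32)))
need([.4649,-.0935,.2],-32.9)
E
```

```text
t: 1.72
tool_pos: [0.4652, -0.0954, 0.2004]
tool_rot: [3.011, -0.894, -0.0]
contact_force: [-0.1, -0.1, -0.4]
opening: 0.0854
grip_force: 0.0
cam [ 0.53410669 -0.13953275  0.34195842] [[-5.45621909e-01 -8.38030965e-01  9.12986136e-04]
 [-7.93868925e-01  5.17217441e-01  3.19778435e-01]
 [-2.68456443e-01  1.73753329e-01 -9.47491910e-01]]
[154.02345133 112.48362832] [ 102   85  103   57 2260] 0.036835141875331934
[282.06798392 192.39182853] [ 263  130   40  127 2986] 0.04859278236539729
((464.35308837890625, -94.85736083984375), (36.678897857666016, 124.70503997802734), 56.2932014465332)
[351.23004354 289.97605225] [ 327  258   49   67 1378] 0.03657146212806916
turn [ 0.001 -0.    -0.006] shift [-0.005 -0.005  0.002] t 1.775 pos [ 0.4652 -0.0955  0.2005] heading -33.09
```

View pics/w1.png

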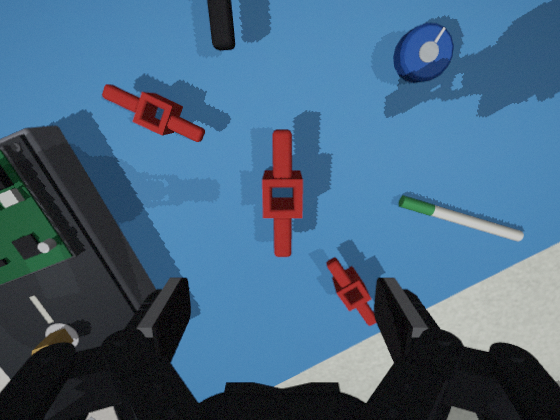

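The wrist view shows the target handle at (282,192), upright in the picture and centred between the fingers. I'll descend and grip.

```bash

python3 -m pendant '[0,0,-0.005,-0.004,-0.002,0.2,1, 0,0,-0.005,-0.004,-0.002,0.4,1, 0,0,-0.005,-0.004,-0.002,0.52,1, 0,0,-0.005,-0.004,-0.002,0.6,1, 0,0,-0.005,-0.004,-0.002,0.642,1, 0,0,-0.005,-0.004,-0.002,0.642,1, 0,0,-0.005,-0.004,-0.002,0.642,0, 0,0,-0.005,-0.004,-0.002,0.642,0, 0,0,-0.005,-0.004,-0.002,0.642,0, 0,0,-0.005,-0.004,-0.002,0.642,0, 0,0,-0.005,-0.004,-0.002,0.642,0, 0,0,-0.005,-0.004,-0.002,0.642,0]' 60
python3 -m pendant '[0,0,0,0,0,0,0, 0,0,0,0,0,0,0]' 60
python3 -c "
from h import *
need([.4649,-.0935,.2],-12)"
```

```text
t: 3.28
tool_pos: [0.4656, -0.0931, 0.009]
tool_rot: [3.014, -0.887, 0.003]
contact_force: [-1.5, 0.1, 6.8]
opening: 0.0375
grip_force: 60.6
t: 3.52
tool_pos: [0.4656, -0.0931, 0.009]
tool_rot: [3.014, -0.887, 0.003]
contact_force: [-0.5, 0.5, 6.6]
opening: 0.0373
grip_force: 60.6
turn [ 0.    -0.004 -0.693] shift [ 0.     0.002 -0.637] t 3.525 pos [ 0.4656 -0.0931  0.009 ] heading -32.8
```

```bash

python3 -m pendant '[0,0,0,0,0,-0.05,0, 0,0,0,0,0,-0.2,0, 0,0,0,0,0,-0.35,0, 0,0,0,0,0,-0.54,0, 0,-0.004,-0.3,-0.15,-0.23,-0.54,0, 0,-0.004,-0.6,-0.33,-0.513,-0.54,0, 0,-0.004,-0.717,-0.33,-0.513,-0.54,0, 0,-0.004,-0.717,-0.33,-0.513,-0.54,0, 0,-0.004,-0.717,-0.33,-0.513,-0.54,0, 0,-0.004,-0.717,-0.33,-0.513,-0.54,0]' 60
python3 - <<'E'
from h import *
import pickle
for n in('wrist','scene'):
    d=grab(n); save(n+'2.png',d['image']); pickle.dump(d,open(n+'2.pkl','wb'))
need([.466,.187,.17],-11.3)
E
```

```text
t: 4.78
tool_pos: [0.4647, 0.0892, 0.1698]
tool_rot: [-3.126, 0.312, 0.004]
contact_force: [0.0, 0.3, -0.9]
opening: 0.0376
grip_force: 60.9
turn [-0.001  0.004 -0.004] shift [-0.061 -0.321 -0.001] t 4.875 pos [0.4648 0.0891 0.1698] heading -11.43
```

View pics/wrist2.png

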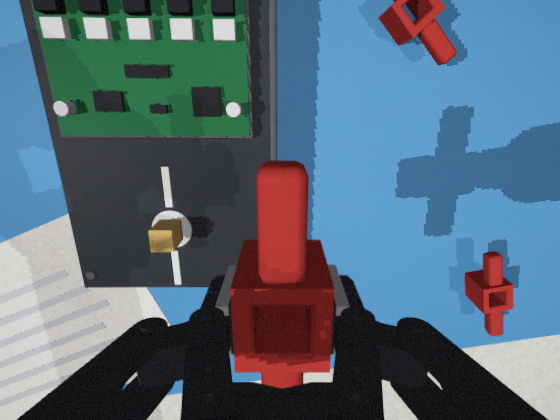

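View pics/scene2.png

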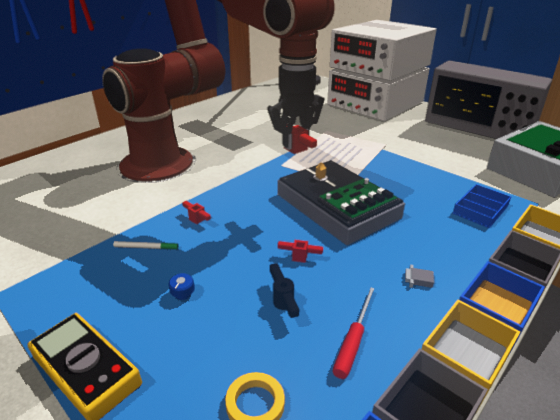

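The wrist view shows the handle held square at (282,300), the washer at (172,228), and the line segments at (166,187) and (177,267). I'll measure the spindle axis, the line heading and the handle's offset in the hand.

```bash
python3 - <<'E'
from h import *
import pickle
def work(d,box,z):
    u0,v0,u1,v1=box; H,S,V=cv2.split(cv2.cvtColor(d['image'],cv2.COLOR_RGB2HSV))
    m=((S<60)&(V>130)).astype(np.uint8); k=np.zeros_like(m); k[v0:v1,u0:u1]=m[v0:v1,u0:u1]
    n,l,st,c=cv2.connectedComponentsWithStats(k); segs=[]
    for i in range(1,n):
        if st[i,4]<15: continue
        v,u=np.nonzero(l==i); w=onplane(d,np.c_[u,v],z)[:,:2]*1000
        r=cv2.minAreaRect(w.astype(np.float32)); print(' comp',c[i].round(1),st[i,4],np.round(r[0],1),np.round(r[1],1),round(r[2],1), 'circle',np.round(cv2.minEnclosingCircle(w.astype(np.float32))[0],1),round(cv2.minEnclosingCircle(w.astype(np.float32))[1],1))
        if max(r[1])>3*min(r[1]): segs.append((w,r[0]))
    if len(segs)==2:
        a=np.vstack([s[0] for s in segs]).astype(np.float32); f=cv2.fitLine(a,cv2.DIST_HUBER,0,.01,.01).ravel()
        print(' line heading',np.degrees(np.arctan2(f[1],f[0])),'pt',f[2:], 'mid',np.mean([s[1] for s in segs],0))
d=pickle.load(open('wrist2.pkl','rb')); P=cloud(d); g=P[180:205,100:150].reshape(-1,3); print('deck w',np.nanmedian(g[:,2]))
z=.053
print('wrist');work(d,(140,155,200,286),z)
t=pickle.load(open('top0.pkl','rb')); print('top');work(t,(170,195,205,255),z)
H,S,V=cv2.split(cv2.cvtColor(d['image'],cv2.COLOR_RGB2HSV))
b=(H>10)&(H<28)&(S>100)&(V>60); b[:205]=0;b[270:]=0;b[:,:140]=0;b[:,200:]=0
q=P[b]; q=q[np.isfinite(q[:,2])&(q[:,2]>.06)]; print('brass n',len(q),'zmax',np.percentile(q[:,2],[50,90,98]))
for lo,hi in((.06,.078),(.08,.09),(.088,.099)):
    s=q[(q[:,2]>lo)&(q[:,2]<hi)]; 
    if len(s)>5: print(lo,len(s),s.mean(0),s[:,:2].min(0),s[:,:2].max(0))
# handle in tool frame
o=telemetry.get_obs(); R=Ro.from_rotvec(o['tool_rot'])
r=((H<8)|(H>172))&(S>130)&(V>50); r[:155]=0; r[:,:225]=0; r[:,340:]=0
q=P[r]; q=q[np.isfinite(q[:,2])]; L=R.inv().apply(q-o['tool_pos'])*1000
print('handle tool-frame pct x',np.percentile(L[:,0],[1,50,99]),'y',np.percentile(L[:,1],[1,50,99]),'z',np.percentile(L[:,2],[1,5,50,95,99]))
w=L[(L[:,0]>25)]; f=cv2.fitLine(w[:,:2].astype(np.float32),cv2.DIST_L2,0,.01,.01).ravel(); print('wing',f)
hb=L[(abs(L[:,0])<24)]; print('hub y',np.percentile(hb[:,1],[1,99]),'x',L[:,0].max())
E
```

```text
deck w 0.05198717177951827
wrist
 comp [166.4 186.9] 315 [501.4 179. ] [ 6.3 33.7] 78.7 circle [501.4 178.9] 17.0
 comp [174.9 222.9] 428 [467.8 183. ] [33.3 26.2] 34.6 circle [465.7 185.8] 17.2
 comp [175.7 267.4] 245 [429.6 193.7] [ 6.4 33.9] 78.5 circle [429.6 193.7] 17.1
 line heading -11.525578 pt [470.25555 185.29437] mid [465.52180481 186.31721497]
top
 comp [188.1 206.8] 45 [503.  179.7] [ 5.9 33.2] 78.6 circle [503.1 179.9] 16.6
 comp [186.1 223.8] 91 [466.1 185.3] [28.2 33. ] 77.5 circle [466.8 187.4] 16.9
 comp [181.1 240.8] 44 [430.6 194.4] [ 5.4 32.7] 78.6 circle [430.7 194.8] 16.4
 line heading -11.463908 pt [466.7837  186.98273] mid [466.81640625 187.03780365]
brass n 818 zmax [0.08003409 0.09065702 0.09222146]
0.06 323 [0.46937513 0.18097773 0.06945405] [0.45525893 0.17536008] [0.4763407  0.19254263]
0.08 316 [0.4681522  0.18272491 0.08453396] [0.45711218 0.17696191] [0.47581384 0.19198782]
0.088 142 [0.46660805 0.18487417 0.09068058] [0.46087821 0.18047041] [0.47185372 0.18956294]
handle tool-frame pct x [-26.22805508  17.55103037  62.63275887] y [-19.10791984  -0.64436029  17.69579159] z [-39.99678863 -39.5138679  -36.73698975 -11.63118071  -1.82815561]
wing [ 9.9999994e-01  3.9613349e-04  4.5582520e+01 -8.0944109e-01]
hub y [-19.29699779  17.86585536] x 63.2450029154389
```

```bash

python3 -m pendant '[0,0.004,0.002,-0.03,-0.16,0,0, 0,0.004,0.002,-0.06,-0.318,0,0, 0,0.004,0.002,-0.06,-0.318,0.08,0, 0,0.004,0.002,-0.06,-0.318,0.15,0, 0,0.004,0.002,-0.06,-0.318,0.15,0, 0,0.004,0.002,-0.06,-0.318,0.15,0, 0,0.004,0.002,-0.06,-0.318,0.15,0]' 60
python3 - <<'E'
from h import *
need([.466,.1862,.0587],-11.5)
d=grab('wrist'); w=d['image']; s=grab('scene')['image']
a=cv2.resize(s[110:220,260:400],(560,440),interpolation=cv2.INTER_CUBIC); save('c3.png',np.vstack([a,]))
E
```

```text
t: 5.75
tool_pos: [0.4667, 0.1872, 0.1263]
tool_rot: [-3.125, 0.312, -0.004]
contact_force: [-0.6, -0.3, -1.5]
opening: 0.0373
grip_force: 61.4
turn [-0.003 -0.004  0.003] shift [-0.002  0.004  0.225] t 5.75 pos [0.4667 0.1872 0.1263] heading -11.4
```

View pics/c3.png

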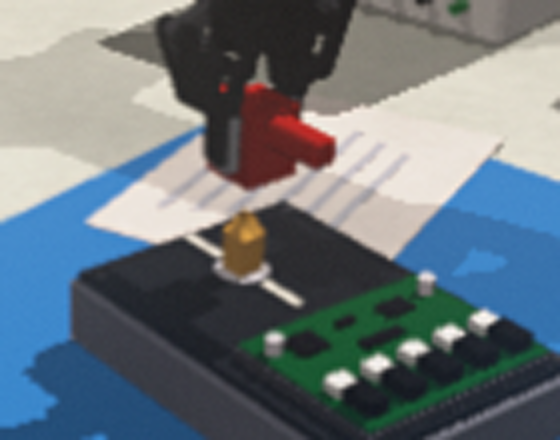

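The handle hangs squarely above the spindle, which is at (243,245) in the crop. I'll lower it in steps and watch the force.

```bash

python3 -m pendant '[0,-0.003,0.003,-0.002,0.003,0.04,0, 0,-0.003,0.003,-0.002,0.003,0.08,0, 0,-0.003,0.003,-0.002,0.003,0.11,0, 0,-0.003,0.003,-0.002,0.003,0.135,0, 0,-0.003,0.003,-0.002,0.003,0.155,0, 0,-0.003,0.003,-0.002,0.003,0.17,0, 0,-0.003,0.003,-0.002,0.003,0.17,0]' 60
python3 -c "
from h import *
o=telemetry.get_obs();print(o['contact_force'],o['wrist_torque'])
need([.466,.1862,.0587],-11.5)"
```

```text
t: 6.72
tool_pos: [0.4647, 0.1866, 0.0735]
tool_rot: [-3.126, 0.313, 0.003]
contact_force: [0.3, -0.2, -1.2]
opening: 0.0374
grip_force: 61.4
[ 0.33022309 -0.24884629 -1.17267606] [-0.03388823 -0.02832061 -0.01804083]
turn [-0.     0.004  0.002] shift [0.005 0.    0.049] t 6.725 pos [0.4647 0.1866 0.0735] heading -11.44
```

No contact force, and it is past the shoulder and sliding freely. Now the rest of the way down.

```bash

python3 -m pendant '[0,0,0,0.002,0,0.015,0, 0,0,0,0.002,0,0.03,0, 0,0,0,0.002,0,0.038,0, 0,0,0,0.002,0,0.044,0, 0,0,0,0.002,0,0.048,0, 0,0,0,0.002,0,0.05,0, 0,0,0,0.002,0,0.05,0]' 60
python3 -c "
from h import *
o=telemetry.get_obs();print(o['contact_force'],o['wrist_torque'])
need([.466,.1862,.0587],-11.5)"
```

```text
t: 7.6
tool_pos: [0.4656, 0.1865, 0.059]
tool_rot: [-3.125, 0.313, 0.002]
contact_force: [-0.7, -0.3, -1.3]
opening: 0.0375
grip_force: 61.5
[-0.69761623 -0.29133013 -1.33954709] [-0.02368504 -0.00136986  0.00864565]
turn [-0.001  0.002  0.002] shift [0.001 0.001 0.001] t 7.6 pos [0.4656 0.1865 0.059 ] heading -11.45
```

Not touching the deck yet, so I'll go down in small increments until it makes contact.

```bash

python3 -m pendant '[0,0,0,0,0,0.003,0, 0,0,0,0,0,0.006,0, 0,0,0,0,0,0.006,0, 0,0,0,0,0,0.006,0]' 60
python3 -c "
from h import *
need([.466,.1862,.0587],-11.5)"
```

```text
t: 8.1
tool_pos: [0.4661, 0.1868, 0.059]
tool_rot: [-3.125, 0.313, 0.001]
contact_force: [-4.9, -1.4, 9.5]
opening: 0.0373
grip_force: 62.7
turn [-0.001  0.002  0.002] shift [0.    0.002 0.001] t 8.1 pos [0.4661 0.1868 0.059 ] heading -11.44
```

It's in contact with the deck at the expected seated height. I'll release and retreat straight up.

```bash

python3 -m pendant '[0,0,0,0,0,0,1, 0,0,0,0,0,0,1, 0,0,0,0,0,0,1, 0,0,0,0,0,0,1, 0,0,0,0,0,0,1, 0,0,0,0,0,0,1, 0,0,0,0,0,-0.05,1, 0,0,0,0,0,-0.15,1, 0,0,0,0,0,-0.3,1, 0,0,0,0,0,-0.45,1, 0,0,0,0,0,-0.45,1, 0,0,0,0,0,-0.45,1]' 60
python3 - <<'E'
from h import *
d=grab('wrist'); P=cloud(d); H,S,V=cv2.split(cv2.cvtColor(d['image'],cv2.COLOR_RGB2HSV))
m=(((H<8)|(H>172))&(S>130)&(V>50)).astype(np.uint8); n,l,st,c=cv2.connectedComponentsWithStats(m)
for i in range(1,n):
    if st[i,4]<800: continue
    q=P[l==i]; q=q[np.isfinite(q[:,2])]; zt=np.percentile(q[:,2],97); q=q[q[:,2]>zt-.008]
    x=q[q[:,2]>zt-.004]; A=np.c_[x[:,:2]-x[:,:2].mean(0),np.ones(len(x))]; 
    print(c[i],'top',zt,cv2.minAreaRect((q[:,:2]*1000).astype(np.float32)),'tilt',np.linalg.lstsq(A,x[:,2],rcond=None)[0])
s=grab('scene')['image']; a=cv2.resize(s[130:240,260:400],(560,440),interpolation=cv2.INTER_CUBIC)
w=cv2.resize(d['image'],(240,180)); w2=np.zeros((440,240,3),np.uint8); w2[:180]=w; save('c4.png',np.hstack([a,w2]))
E
```

```text
t: 9.6
tool_pos: [0.4656, 0.1864, 0.1924]
tool_rot: [-3.125, 0.313, 0.002]
contact_force: [-0.8, -0.5, -0.2]
opening: 0.0855
grip_force: 0.0
[528.14582196  15.10540688] top 0.03657385733372914 ((573.0877685546875, -44.950477600097656), (50.74179458618164, 18.38079261779785), 46.43046569824219) tilt [0.00893457 0.0438271  0.03473975]
[281.31940494 206.72172391] top 0.0987533970924773 ((466.7882995605469, 187.47879028320312), (37.92878341674805, 124.5433578491211), 78.41646575927734) tilt [-0.00342507 -0.00014827  0.0967619 ]
```

View pics/c4.png

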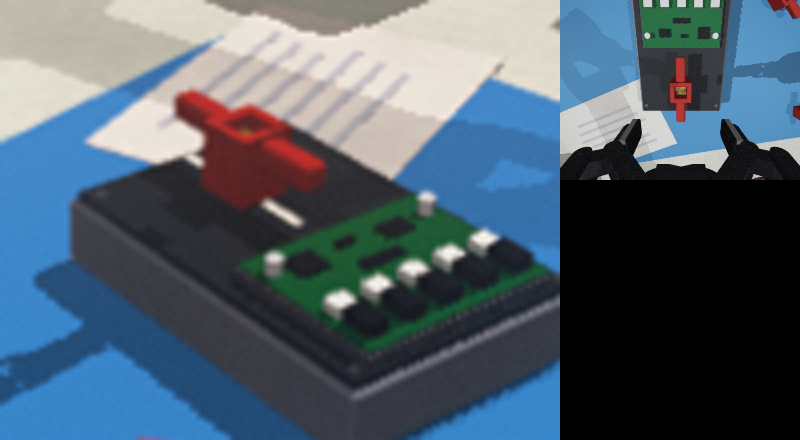

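The picture shows the handle seated at (250,155), with the spindle inside its bore. Its top is at 98.8 mm (deck 52.5 + 46), it is level, and its heading is -11.6° against -11.5° for the line.

```bash
python3 -c "
from h import *
print(ctrl.finish_job())"
```

```text
the job is handed in; nothing more can be done
None
```

The largest red handle is fully seated on the brass spindle with its wings within about 0.1° of the white line; it is released, the arm is clear, and the job was handed in at about 10 s of the 38 s allowed.

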